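Find the packed tin for dispatch

TASK

Three identical screw-top tins stand on the jeweller's bench; one is packed with brass castings and heavy, the other two are empty. Find the packed one by its weight and set it down gently, upright, on the floor of the white tray for dispatch. The empty tins must end standing upright where they stood, so put back any that you lift, and do not drop any tin.

Things in the scene. Friction and masses are not known exactly. Their poses are not given: they have to be found in the camera images.
- tin_a: Closed round aluminium tin with a ribbed screw lid, standing upright: 56 mm in diameter, 50 mm high. The three tins of this size look exactly alike; one of them (any of the three) is packed with brass castings and weighs 500 to 740 g, the other two are empty and weigh 55 to 95 g. Shallower, wider tins on the bench (72 mm across, 22 mm high) and a taller glass jar with a metal lid (85 mm high) are not part of the job. Origin: centre of the underside, z up.
- tin_b: Closed round aluminium tin with a ribbed screw lid, standing upright: 56 mm in diameter, 50 mm high. The three tins of this size look exactly alike; one of them (any of the three) is packed with brass castings and weighs 500 to 740 g, the other two are empty and weigh 55 to 95 g. Shallower, wider tins on the bench (72 mm across, 22 mm high) and a taller glass jar with a metal lid (85 mm high) are not part of the job. Origin: centre of the underside, z up.
- tin_c: Closed round aluminium tin with a ribbed screw lid, standing upright: 56 mm in diameter, 50 mm high. The three tins of this size look exactly alike; one of them (any of the three) is packed with brass castings and weighs 500 to 740 g, the other two are empty and weigh 55 to 95 g. Shallower, wider tins on the bench (72 mm across, 22 mm high) and a taller glass jar with a metal lid (85 mm high) are not part of the job. Origin: centre of the underside, z up.
- tray: White plastic open tray fixed to the bench, 160 mm (its x) by 220 mm (its y), 35 mm high, walls and floor 5 mm thick, empty at the start. Origin: centre of the underside; x across the short side, y along the long side, z up.
Mind the look-alikes: they are no part of the job. What is shaped like the tin_b but blue or pink is not meant.

How it is judged (in metres and radians):
At the end, for the whole second after the job is handed in: The packed tin stands upright (within 10 degrees) on the floor of the white tray, bearing on it with over 3 N, which no empty tin does; both empty tins stand upright (within 10 degrees) within 40 mm of where they started; all are released and at rest ((((contact force between tin_a and tray above 3 N and z of tin_a in the frame of tray below 0.012 m and x of tin_a in the frame of tray between -0.06 and 0.06 m and y of tin_a in the frame of tray between -0.09 and 0.09 m) and distance of each of tin_b, tin_c from where it was at the start of the episode below 0.04 m) or ((contact force between tin_b and tray above 3 N and z of tin_b in the frame of tray below 0.012 m and x of tin_b in the frame of tray between -0.06 and 0.06 m and y of tin_b in the frame of tray between -0.09 and 0.09 m) and distance of each of tin_a, tin_c from where it was at the start of the episode below 0.04 m) or ((contact force between tin_c and tray above 3 N and z of tin_c in the frame of tray below 0.012 m and x of tin_c in the frame of tray between -0.06 and 0.06 m and y of tin_c in the frame of tray between -0.09 and 0.09 m) and distance of each of tin_a, tin_b from where it was at the start of the episode below 0.04 m)) and angle between each of tin_a, tin_b, tin_c's own z axis and vertical below 0.17 rad and linear speed of each of tin_a, tin_b, tin_c below 0.02 m/s); the robot touches nothing.
It fails at once if a tin is dropped: it falls faster than 0.7 m/s (about 25 mm of free fall) with no finger on it ((contact force between tin_a and the fingers below 0.2 N and linear speed of tin_a above 0.7 m/s) or (contact force between tin_b and the fingers below 0.2 N and linear speed of tin_b above 0.7 m/s) or (contact force between tin_c and the fingers below 0.2 N and linear speed of tin_c above 0.7 m/s)).
It also fails if it takes over 70 s, if anything falls off the work surface, if the arm or the gripper's body presses on something with over 40 N, if the wrist force passes 120 N, or if a joint passes its speed limit or range.

ROBOT

A 6-joint arm with a two-finger parallel gripper is mounted at the origin on the work surface. World frame = base frame: x ahead of the robot, y to its left, z up, the work surface at z = 0. Lengths are in mm, angles in rad, forces in N, time in s.
With the tool pointing down it reaches from about 275 to 750 mm from the base axis. Payload 10.2 kg.
Tool frame: the origin (TCP) lies at the very end of the fingers, on their centre line; the grasp point (between the pads) lies 19 mm behind it; z points along the fingers, x is the direction in which the jaws open and shut, and the axes are right-handed (so a half turn about z gives the same grasp; the last joint's range is limited). The gripper opens to 85 mm and grips with 20 to 120 N. Pads are 22 mm wide; open, the fingers measure 114 mm over their backs; the gripper's body (76 mm by 85 mm) begins 54 mm behind the grasp point. The pads swing forward as they close: fully open they stand 13 mm farther back than shut.
Start: joints at [1.02, 0.313, 1.498, -0, 1.331, -0.223], TCP at [169.042, 497.047, 231.294] pointing down, gripper open.
Joint ranges: [-2.94, 2.94], [-0.97, 2.17], [0.19, 2.56], [-1.23, 4.37], [0.02, 3.11], [-2.88, 2.88]. Speed limits (rad/s): [2.39, 2.39, 3.01, 3.14, 3.14, 3.14].

INTERFACE

Orientations are given as a unit quaternion [w, x, y, z].
In Python, from rig import telemetry, capture, camera_model, finish_job gives the robot as it stands.
- The arm moves only by the shell command python3 -m inch 'ROWS' [FORCE]. ROWS is JSON, a list of rows, each a list of 5 numbers: the shift along the tool's x, y, z in m, then the turn about the tool's z in rad, then the finger opening in m, from 0 to 0.0854. A call has exactly 5 rows; each row shifts and turns the pose as measured when the row begins, along the tool's axes as they then stand; what a row does not reach is not made up. A row lasts 1/12 s, in which the tool goes at most 41.7 mm and 7.16 degrees, less where a joint would pass 70% of its speed; a pose out of reach is approached as far as the arm can. A call with a gripper value outside its range is refused whole. The fingers move at their own pace and stop on an object; FORCE is the grip in N (left out, the last holds). Time passes only in rows, so rows that do not move let the fingers close, or fill a call up. It gives the time, the measured TCP pose, the force and the opening at its end, in the units of the state.
- telemetry.sense(): the state, without advancing time (a new reading comes with each control period).
- capture(name): name is "scene" or "top" or "wrist"; returns the picture (420x560x3 uint8, blue, green, red); there is no depth.
- camera_model(name): a dict with "mtx" (3x3 intrinsics, pixels), "camera_from_world" (4x4, takes a point from world to camera coordinates). Camera axes: x right, y down, z forward; pixel columns grow to the right and rows downward; lengths in mm; the calibration is good to about 2 mm. A picture is of the moment at which its call begins: read the wrist's pose just before it. camera_model takes no time and is no camera call; for the wrist camera it gives the pose at the moment of the call.
- finish_job(): hands the job in, once; it reports no verdict.
The state is a dict: "time_s": time; "joints": joint angles; "dq": joint speeds; "tau": joint torques, N m; "eef_pos": TCP position; "ee_rot": TCP orientation; "force": force on the tool from outside, world axes, zero at the start; "wrist_torque": the same for the moment, N m; "grip_width": opening from 0.0 (shut) to 1.0 (fully open).
Only numpy, scipy, OpenCV 4.12 (cv2) and the standard library are available. Lean on these libraries where they do the work, as an engineer would, in place of code of your own. Each camera call takes 0.05 s, during which the arm holds its last target. There are 200 camera calls.

## Working session

There is one attempt and no reset: what is moved stays moved. The work goes in short steps, Python scripts to look and compute and a shell command to move; the robot and the scene stay as the last step left them, time stands still between calls to the robot, and variables do not carry over. Pictures are saved under pics/ and viewed, about 8 in all and at most 12, crops included, and the job is handed in when it is done.

```bash
mkdir -p pics; ls; python3 - <<'E'
from rig import telemetry,capture,camera_model
import cv2
print(telemetry.sense())
for n in("top","scene"):
    cv2.imwrite(f"pics/{n}1.png",capture(n)); m=camera_model(n); print(n,m["mtx"],m["camera_from_world"])
E
```

```text
pics
{'time_s': 0.0, 'joints': array([ 1.01959367e+00,  3.13456967e-01,  1.49844758e+00,  2.76931263e-05,
        1.33102338e+00, -2.23395032e-01]), 'dq': array([ 0.00024859, -0.00081914, -0.00221066, -0.00259595, -0.00063072,
       -0.0001879 ]), 'tau': array([-2.97475572e-04, -4.12254453e+01, -2.59744942e+01, -1.82429776e-04,
        4.06788124e-03,  1.65945636e-05]), 'eef_pos': array([168.89332531, 496.81165306, 230.72756793]), 'ee_rot': array([ 2.46424417e-04,  8.13011016e-01,  5.82247921e-01, -6.20641285e-04]), 'force': array([-0.52765032, -0.06263268,  0.15749587]), 'wrist_torque': array([ 0.02086238, -0.01491236,  0.02948367]), 'grip_width': 1.000421386622742}
top [[507.60451326   0.         268.96962488]
 [  0.         507.60451326 210.41624498]
 [  0.           0.           1.        ]] [[-1.29956957e-01 -9.91518780e-01 -1.30301206e-03  1.22234848e+02]
 [-9.64934856e-01  1.26774693e-01 -2.29845383e-01  5.06846693e+02]
 [ 2.28061203e-01 -2.86126848e-02 -9.73226285e-01  9.89547878e+02]
 [ 0.00000000e+00  0.00000000e+00  0.00000000e+00  1.00000000e+00]]
scene [[425.69282026   0.         271.51248809]
 [  0.         425.69282026 209.86735018]
 [  0.           0.           1.        ]] [[-7.68048939e-01  6.40336426e-01  8.37188089e-03  3.43272295e+02]
 [ 5.04803033e-01  6.13424676e-01 -6.07358267e-01 -2.86317963e+02]
 [-3.94049140e-01 -4.62254722e-01 -7.94383942e-01  1.27586855e+03]
 [ 0.00000000e+00  0.00000000e+00  0.00000000e+00  1.00000000e+00]]
```

View pics/top1.png

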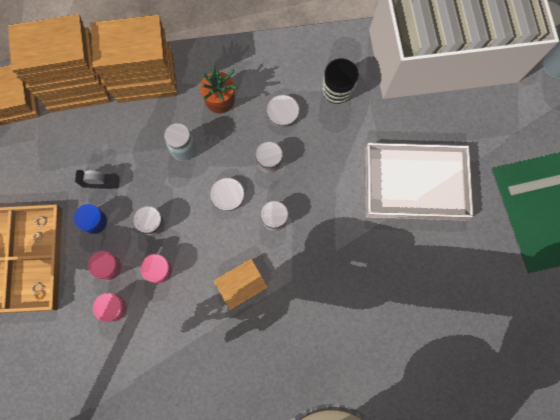

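View pics/scene1.png

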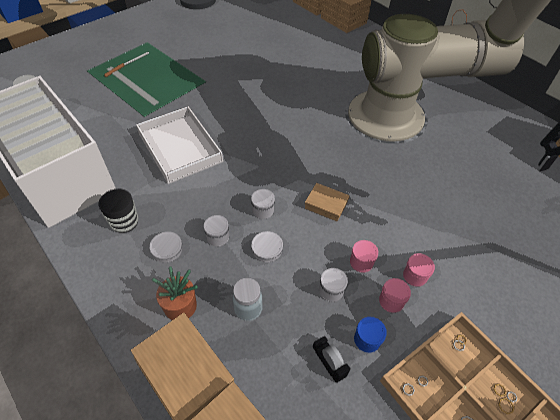

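The top view shows the three 56 mm grey tins with lids near (270,154), (274,214) and (147,219). The tray is at about (420,180). The wide tins at (283,110) and (227,194), the jar at (179,137), and the pink and blue tins are decoys. Next I'll measure positions.

```bash
cat > h.py <<'E'
import numpy as np, cv2
from rig import telemetry,capture,camera_model
def proj(n,P):
    m=camera_model(n);T=m["camera_from_world"];c=T[:3,:3]@np.array(P).T+T[:3,3:];p=m["mtx"]@c;return (p[:2]/p[2]).T
def back(n,uv,z):
    m=camera_model(n);T=m["camera_from_world"];R=T[:3,:3];o=-R.T@T[:3,3]
    d=R.T@np.linalg.inv(m["mtx"])@np.array([*uv,1.]);return o+d*(z-o[2])/d[2]
def rel(x,y,z):
    s=telemetry.sense();w,a,b,c=s["ee_rot"];from scipy.spatial.transform import Rotation as Ro
    R=Ro.from_quat([a,b,c,w]).as_matrix();d=R.T@(np.array([x,y,z])-s["eef_pos"])
    print("t",s["time_s"],"pos",s["eef_pos"].round(1),"yaw",np.arctan2(R[1,0],R[0,0]).round(3),"F",s["force"].round(2),"g",round(s["grip_width"],3),"shift mm",d.round(1),"tilt",np.round(R[2],3))
E
python3 - <<'E'
from h import *
t=np.linspace(0,2*np.pi,72,endpoint=False)
from scipy.optimize import minimize
ims={n:cv2.GaussianBlur(cv2.imread(f"pics/{n}1.png",0),(3,3),0).astype(np.float32) for n in("top","scene")}
def score(p,z,r,n):
    def s(r):
        q=proj(n,np.c_[p[0]+r*np.cos(t),p[1]+r*np.sin(t),0*t+z]).astype(np.float32)
        return cv2.remap(ims[n],q[:,:1].copy(),q[:,1:].copy(),1).mean()
    return s(r-2.5)-s(r+2.5)
ov={n:cv2.imread(f"pics/{n}1.png") for n in ims}
for uvt,uvs in(((270,154),(216,226)),((274,214),(263,198)),((147,219),(334,279))):
    for n,uv in(("top",uvt),("scene",uvs)):
        p0=back(n,uv,50)[:2]
        g=max(((score(p0+[a,b],50,27,n),a,b) for a in range(-15,16) for b in range(-15,16)))
        p=p0+g[1:];print(n,p0.round(1),p.round(1),round(g[0],1))
        q=proj(n,np.c_[p[0]+28*np.cos(t),p[1]+28*np.sin(t),0*t+50]);cv2.polylines(ov[n],[q.astype(int)],True,(0,255,0))
for c in((367,145),(467,145),(367,216),(471,216)): print("tray",back("top",c,35).round(1))
o=np.hstack([ov["top"][120:260,100:320],ov["scene"][160:300,180:400]]);cv2.imwrite("pics/ov.png",cv2.resize(o,None,fx=1.8,fy=1.8))
for n,uv in(("block",(240,284)),("wideA",(283,110)),("wideB",(227,194)),("jar",(178,131)),("pink",(155,267)),("blue",(89,217))):print(n,back("top",uv,dict(jar=85,pink=50,blue=50).get(n,22)).round(0))
E
```

```text
top [643.3  36.7] [644.3  38.7] 55.5Traceback (most recent call last):
  File "<stdin>", line 14, in <module>
  File "<stdin>", line 14, in <genexpr>
  File "<stdin>", line 9, in score
  File "<stdin>", line 7, in s
  File "h.py", line 4, in proj
    m=camera_model(n);T=m["camera_from_world"];c=T[:3,:3]@np.array(P).T+T[:3,3:];p=m["mtx"]@c;return (p[:2]/p[2]).T
ValueError: time passes only in moves, steps and waits
```

Camera model calls are limited per script, so I'll cache them.

```bash
sed -i 's/^def proj/from functools import lru_cache\ncamera_model=lru_cache(camera_model)\ndef proj/' h.py
python3 - <<'E'
from h import *
t=np.linspace(0,2*np.pi,72,endpoint=False)
ims={n:cv2.GaussianBlur(cv2.imread(f"pics/{n}1.png",0),(3,3),0).astype(np.float32) for n in("top","scene")}
def score(p,z,r,n):
    def s(r):
        q=proj(n,np.c_[p[0]+r*np.cos(t),p[1]+r*np.sin(t),0*t+z]).astype(np.float32)
        return cv2.remap(ims[n],q[:,:1].copy(),q[:,1:].copy(),1).mean()
    return s(r-2.5)-s(r+2.5)
ov={n:cv2.imread(f"pics/{n}1.png") for n in ims}
for uvt,uvs in(((270,154),(216,226)),((274,214),(263,198)),((147,219),(334,279))):
    for n,uv in(("top",uvt),("scene",uvs)):
        p0=back(n,uv,50)[:2]
        g=max(((score(p0+[a,b],50,27,n),a,b) for a in range(-15,16) for b in range(-15,16)))
        p=p0+g[1:];print(n,p0.round(1),p.round(1),round(g[0],1))
        q=proj(n,np.c_[p[0]+28*np.cos(t),p[1]+28*np.sin(t),0*t+50]);cv2.polylines(ov[n],[q.astype(int)],True,(0,255,0))
for c in((367,145),(467,145),(367,216),(471,216)): print("tray",back("top",c,35).round(1))
o=np.hstack([ov["top"][120:260,100:320],ov["scene"][160:300,180:400]]);cv2.imwrite("pics/ov.png",cv2.resize(o,None,fx=1.8,fy=1.8))
for n,uv in(("block",(240,284)),("wideA",(283,110)),("wideB",(227,194)),("jar",(178,131)),("pink",(155,267)),("blue",(89,217))):print(n,back("top",uv,dict(jar=85,pink=50,blue=50).get(n,22)).round(0))
E
```

```text
top [643.3  36.7] [644.3  38.7] 55.5
scene [646.8  43.3] [645.8  40.3] 48.3
top [511.6  45.6] [512.6  45.6] 58.3
scene [513.6  47.7] [514.6  46.7] 48.8
top [535.4 308.5] [535.4 308.5] 64.4
scene [536.2 308.6] [537.2 309.6] 70.9
tray [ 641.6 -176.4   35. ]
tray [ 613.1 -392.5   35. ]
tray [ 485.2 -148.8   35. ]
tray [ 456.6 -366.2   35. ]
block [380. 134.  22.]
wideA [753.  -7.  22.]
wideB [575. 139.  22.]
jar [706. 222.  85.]
pink [434. 300.  50.]
blue [555. 428.  50.]
```

View pics/ov.png

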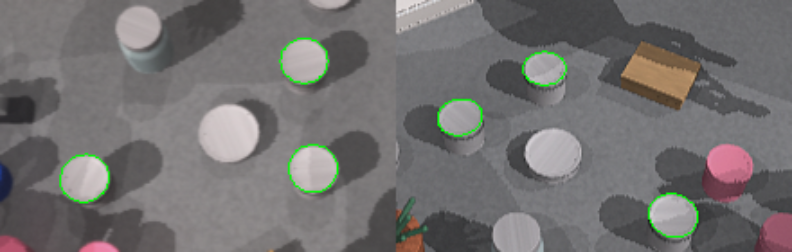

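The three tins are at (645,39.5), (513.5,46) and (536.5,309), and the two views agree to within 2 mm. The tray centre is about (549,-271). I'll weigh the tin at (536.5,309) first.

```bash
python3 -m inch '[[-0.006,0.040,0,0,0.0854],[-0.006,0.040,0,0,0.0854],[-0.006,0.040,0,0,0.0854],[-0.006,0.040,0,0,0.0854],[-0.006,0.040,0,0,0.0854]]' 60; python3 -m inch '[[-0.006,0.040,0,0,0.0854],[-0.006,0.040,0,0,0.0854],[-0.006,0.040,0,0,0.0854],[-0.006,0.040,0,0,0.0854],[-0.006,0.040,0,0,0.0854]]'; python3 -m inch '[[0,0,0,0,0.0854],[0,0,0,0,0.0854],[0,0,0,0,0.0854],[0,0,0,0,0.0854],[0,0,0,0,0.0854]]'; python3 -c "
from h import *;rel(536.5,309,90)"
```

```text
time_s: 0.52
eef_pos: [348.2, 404.0, 229.2]
ee_rot: [-0.0, 0.809, 0.588, -0.002]
force: [-0.1, 1.8, 0.5]
grip_width: 1.003
time_s: 0.93
eef_pos: [533.5, 308.3, 227.1]
ee_rot: [-0.001, 0.809, 0.587, -0.004]
force: [0.6, 1.0, 1.0]
grip_width: 0.997
time_s: 1.35
eef_pos: [538.1, 303.4, 223.7]
ee_rot: [-0.001, 0.811, 0.584, -0.006]
force: [-0.7, -0.9, -0.6]
grip_width: 1.003
t 1.35 pos [538.1 303.4 223.7] yaw 1.249 F [-0.66 -0.85 -0.6 ] g 1.003 shift mm [  5.9  -2.2 133.7] tilt [-0.008 -0.009 -1.   ]
```

```bash
python3 -m inch '[[0.002,-0.0005,0.027,0,0.0854],[0.002,-0.0005,0.027,0,0.0854],[0.002,-0.0005,0.027,0,0.0854],[0,-0.0005,0.027,0,0.0854],[0,0,0.025,0,0.0854]]'; python3 -c "
from h import *;rel(536.5,309,12)"
```

```text
time_s: 1.77
eef_pos: [536.1, 314.9, 94.5]
ee_rot: [0.001, 0.809, 0.587, 0.002]
force: [-0.4, 0.6, -0.1]
grip_width: 1.002
t 1.7667 pos [536.1 314.9  94.5] yaw 1.256 F [-0.39  0.58 -0.12] g 1.002 shift mm [-5.6  1.9 82.5] tilt [ 0.002  0.004 -1.   ]
```

```bash
python3 -m inch '[[-0.004,0.001,0.015,0,0.0854],[-0.001,0.001,0.016,0,0.0854],[0,0,0.016,0,0.0854],[0,0,0.016,0,0.0854],[0,0,0.012,0,0.0854]]'; python3 -c "
from h import *;rel(536.5,309,12)"
```

```text
time_s: 2.18
eef_pos: [530.6, 313.2, 14.4]
ee_rot: [0.0, 0.807, 0.591, -0.0]
force: [-0.2, 0.5, 0.1]
grip_width: 0.999
t 2.1833 pos [530.6 313.2  14.4] yaw 1.264 F [-0.22  0.51  0.09] g 0.999 shift mm [-2.3  6.9  2.4] tilt [-0.  0. -1.]
```

```bash
python3 -m inch '[[-0.001,0.004,0.001,0,0.0854],[0,0.002,0,0,0.0854],[0,0,0,0,0.0854],[0,0,0,0,0.05],[0,0,0,0,0.05]]'; python3 -m inch '[[0,0,0,0,0.05],[0,0,0,0,0.05],[0,0,0,0,0.05],[0,0,0,0,0.05],[0,0,0,0,0.05]]'; python3 -c "
from h import *;rel(536.5,309,12)"
```

```text
time_s: 2.6
eef_pos: [535.4, 311.9, 14.0]
ee_rot: [0.0, 0.806, 0.592, -0.0]
force: [-0.1, 0.6, -0.3]
grip_width: 0.743
time_s: 3.02
eef_pos: [535.3, 311.6, 15.1]
ee_rot: [0.0, 0.806, 0.592, -0.0]
force: [0.1, -0.1, -1.7]
grip_width: 0.641
t 3.0167 pos [535.3 311.6  15.1] yaw 1.267 F [ 0.12 -0.11 -1.68] g 0.641 shift mm [-2.1  1.9  3.1] tilt [-0.001  0.001 -1.   ]
```

```bash
python3 -m inch '[[0,0,-0.005,0,0.05],[0,0,-0.006,0,0.05],[0,0,-0.006,0,0.05],[0,0,-0.006,0,0.05],[0,0,-0.004,0,0.05]]'; for i in 1 2; do python3 -m inch '[[0,0,0,0,0.05],[0,0,0,0,0.05],[0,0,0,0,0.05],[0,0,0,0,0.05],[0,0,0,0,0.05]]'; done; python3 -c "
from h import *;rel(536.5,309,12)"
```

```text
time_s: 3.43
eef_pos: [534.1, 311.3, 42.7]
ee_rot: [-0.0, 0.806, 0.592, -0.002]
force: [-0.2, 1.2, -4.3]
grip_width: 0.641
time_s: 3.85
eef_pos: [534.4, 311.5, 44.1]
ee_rot: [-0.0, 0.806, 0.592, -0.001]
force: [0.1, -0.6, -5.1]
grip_width: 0.64
time_s: 4.27
eef_pos: [534.0, 311.3, 43.2]
ee_rot: [-0.0, 0.806, 0.592, -0.002]
force: [0.3, -0.0, -5.1]
grip_width: 0.641
t 4.2667 pos [534.  311.3  43.2] yaw 1.267 F [ 0.25 -0.05 -5.08] g 0.641 shift mm [-1.4  3.2 31.2] tilt [-0.003 -0.003 -1.   ]
```

The force reads −5.1 N against about −0.3 N before the grasp, so this tin weighs roughly 500 g and is the packed one. I'll raise it and carry it to the tray.

```bash
python3 -m inch '[[0,0,-0.012,0,0.05],[0,0,-0.024,0,0.05],[0,0,-0.026,0,0.05],[0,0,-0.026,0,0.05],[0,0,-0.015,0,0.05]]' 90; python3 -m inch '[[-0.01,0.003,0,0,0.05],[-0.02,0.007,0,0,0.05],[-0.03,0.01,0,0,0.05],[-0.03,0.01,0,0,0.05],[-0.03,0.01,0,0,0.05]]';  python3 -c "
from h import *;rel(549,-268,150)"
```

```text
time_s: 4.68
eef_pos: [532.4, 310.8, 149.1]
ee_rot: [-0.001, 0.806, 0.592, -0.006]
force: [0.2, 0.1, -4.4]
grip_width: 0.63
time_s: 5.1
eef_pos: [534.5, 183.5, 154.3]
ee_rot: [-0.0, 0.803, 0.595, -0.001]
force: [0.5, -0.4, -5.1]
grip_width: 0.631
t 5.1 pos [534.5 183.5 154.3] yaw 1.275 F [ 0.46 -0.36 -5.14] g 0.631 shift mm [-427.7  145.3    4.6] tilt [-0.001 -0.002 -1.   ]
```

```bash
python3 -m inch '[[-0.03,0.01,0,0,0.05],[-0.03,0.01,0,0,0.05],[-0.03,0.01,0,0,0.05],[-0.03,0.01,0,0,0.05],[-0.03,0.01,0,0,0.05]]'; python3 -m inch '[[-0.03,0.01,0,0,0.05],[-0.03,0.01,0,0,0.05],[-0.03,0.01,0,0,0.05],[-0.03,0.01,0,0,0.05],[-0.02,0.008,0,0,0.05]]';  python3 -c "
from h import *;rel(549,-268,100)"
```

```text
time_s: 5.52
eef_pos: [534.4, 14.8, 152.6]
ee_rot: [-0.001, 0.803, 0.595, -0.003]
force: [0.8, 0.5, -6.3]
grip_width: 0.637
time_s: 5.93
eef_pos: [534.2, -144.6, 150.9]
ee_rot: [-0.002, 0.804, 0.594, -0.004]
force: [-0.3, 0.4, -5.5]
grip_width: 0.636
t 5.9333 pos [ 534.2 -144.6  150.9] yaw 1.273 F [-0.27  0.39 -5.47] g 0.636 shift mm [-113.4   50.8   51. ] tilt [-0.004 -0.008 -1.   ]
```

```bash
python3 -m inch '[[-0.026,0.011,0,0,0.05],[-0.026,0.011,0,0,0.05],[-0.025,0.011,0,0,0.05],[-0.018,0.009,0.005,0,0.05],[-0.010,0.005,0.01,0,0.05]]'; python3 -m inch '[[0,0,0.01,0,0.05],[0,0,0.012,0,0.05],[0,0,0.010,0,0.05],[0,0,0,0,0.05],[0,0,0,0,0.05]]';  python3 -c "
from h import *;rel(549,-268,20);cv2.imwrite('pics/top2.png',capture('top')[100:270,250:500].repeat(3,0).repeat(3,1))"
```

```text
time_s: 6.35
eef_pos: [543.6, -269.6, 134.9]
ee_rot: [-0.002, 0.806, 0.592, -0.005]
force: [-0.3, -0.0, -5.8]
grip_width: 0.638
time_s: 6.77
eef_pos: [539.4, -269.0, 95.0]
ee_rot: [-0.006, 0.806, 0.591, -0.006]
force: [-0.5, 1.1, -5.2]
grip_width: 0.634
t 6.7667 pos [ 539.4 -269.    95. ] yaw 1.266 F [-0.47  1.06 -5.21] g 0.634 shift mm [ 4.1 10.2 74.8] tilt [-0.003 -0.018 -1.   ]
```

View pics/top2.png

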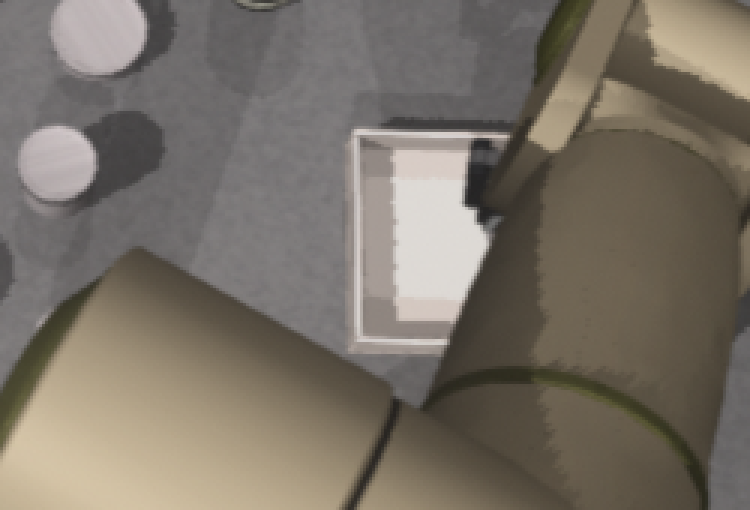

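The top crop shows the gripper over the tray, with the tin itself hidden behind the arm. The measured pose is over the tray centre, so I'll lower the tin.

```bash
python3 -m inch '[[0.001,0.003,0.010,0,0.05],[0.001,0.003,0.012,0,0.05],[0.001,0.003,0.012,0,0.05],[0,0.001,0.010,0,0.05],[0,0,0.005,0,0.05]]'; python3 -m inch '[[0,0,0.003,0,0.05],[0,0,0,0,0.05],[0,0,0,0,0.05],[0,0,0,0,0.05],[0,0,0,0,0.05]]';  python3 -c "
from h import *;rel(549,-268,20)"
```

```text
time_s: 7.23
eef_pos: [551.4, -268.0, 43.5]
ee_rot: [-0.004, 0.806, 0.592, -0.006]
force: [0.1, 0.3, -5.0]
grip_width: 0.636
time_s: 7.65
eef_pos: [550.9, -267.7, 38.2]
ee_rot: [-0.006, 0.806, 0.592, -0.006]
force: [0.1, 0.5, -5.4]
grip_width: 0.632
t 7.65 pos [ 550.9 -267.7   38.2] yaw 1.268 F [ 0.14  0.47 -5.4 ] g 0.632 shift mm [-0.8 -1.4 18.3] tilt [-0.003 -0.016 -1.   ]
```

```bash
python3 -m inch '[[0,0,0.003,0,0.05],[0,0,0.003,0,0.05],[0,0,0.003,0,0.05],[0,0,0.002,0,0.05],[0,0,0,0,0.05]]'; python3 -m inch '[[0,0,0.001,0,0.05],[0,0,0.001,0,0.05],[0,0,0.001,0,0.05],[0,0,0,0,0.05],[0,0,0,0,0.05]]'; python3 -c "
from h import *;rel(549,-268,20)"
```

```text
time_s: 8.07
eef_pos: [551.1, -268.2, 27.4]
ee_rot: [-0.004, 0.806, 0.592, -0.006]
force: [0.4, -0.9, -5.5]
grip_width: 0.632
time_s: 8.48
eef_pos: [551.1, -268.2, 24.0]
ee_rot: [-0.004, 0.806, 0.592, -0.006]
force: [0.4, 0.2, -5.6]
grip_width: 0.638
t 8.4833 pos [ 551.1 -268.2   24. ] yaw 1.268 F [ 0.45  0.18 -5.63] g 0.638 shift mm [-0.4 -2.   4. ] tilt [-0.004 -0.014 -1.   ]
```

```bash
python3 -m inch '[[0,0,0.001,0,0.05],[0,0,0.001,0,0.05],[0,0,0.001,0,0.05],[0,0,0.001,0,0.05],[0,0,0,0,0.05]]'; python3 -m inch '[[0,0,0,0,0.05],[0,0,0,0,0.05],[0,0,0,0,0.05],[0,0,0,0,0.05],[0,0,0,0,0.05]]'
```

```text
time_s: 8.9
eef_pos: [551.2, -268.4, 20.6]
ee_rot: [-0.004, 0.806, 0.592, -0.006]
force: [-0.2, -0.4, -5.2]
grip_width: 0.633
time_s: 9.32
eef_pos: [551.3, -268.4, 20.6]
ee_rot: [-0.004, 0.806, 0.592, -0.006]
force: [-0.3, -0.6, -4.3]
grip_width: 0.637
```

```bash
python3 -m inch '[[0,0,0.001,0,0.05],[0,0,0.001,0,0.05],[0,0,0,0,0.05],[0,0,0,0,0.05],[0,0,0,0,0.05]]'
```

```text
time_s: 9.73
eef_pos: [551.4, -268.5, 20.6]
ee_rot: [-0.004, 0.806, 0.592, -0.006]
force: [-1.3, 0.8, -2.9]
grip_width: 0.635
```

The load is coming off the wrist, so the tin is on the floor. I'll push down slightly more, then release slowly.

```bash
python3 -m inch '[[0,0,0.001,0,0.05],[0,0,0.001,0,0.05],[0,0,0.001,0,0.05],[0,0,0,0,0.05],[0,0,0,0,0.05]]';  python3 -m inch '[[0,0,0,0,0.056],[0,0,0,0,0.060],[0,0,0,0,0.065],[0,0,0,0,0.075],[0,0,0,0,0.0854]]'; python3 -m inch '[[0,0,0,0,0.0854],[0,0,0,0,0.0854],[0,0,0,0,0.0854],[0,0,0,0,0.0854],[0,0,0,0,0.0854]]'; python3 -c "
from h import *;rel(551,-268.5,170)"
```

```text
time_s: 10.15
eef_pos: [551.5, -268.6, 20.6]
ee_rot: [-0.003, 0.806, 0.593, -0.006]
force: [0.6, -1.1, -5.4]
grip_width: 0.63
time_s: 10.57
eef_pos: [552.6, -269.6, 21.5]
ee_rot: [-0.001, 0.806, 0.592, -0.005]
force: [-1.1, -0.1, -0.1]
grip_width: 0.986
time_s: 10.98
eef_pos: [553.0, -269.8, 22.0]
ee_rot: [-0.001, 0.806, 0.592, -0.005]
force: [0.0, -0.7, 0.7]
grip_width: 0.996
t 10.9833 pos [ 553.  -269.8   22. ] yaw 1.268 F [ 0.04 -0.67  0.71] g 0.996 shift mm [  -0.3   -3.4 -148. ] tilt [-0.007 -0.007 -1.   ]
```

Released. Now I'll retreat straight up, then back towards the base.

```bash
python3 -m inch '[[0,0,-0.010,0,0.0854],[0,0,-0.030,0,0.0854],[0,0,-0.035,0,0.0854],[0,0,-0.035,0,0.0854],[0,0,-0.035,0,0.0854]]'; python3 -m inch '[[0,0,-0.030,0,0.0854],[0,-0.035,-0.01,0,0.0854],[0,-0.040,0,0,0.0854],[0,-0.040,0,0,0.0854],[0,-0.040,0,0,0.0854]]'; python3 -m inch '[[0.02,-0.030,0,0,0.0854],[0.02,-0.03,0,0,0.0854],[0.01,-0.02,0,0,0.0854],[0,0,0,0,0.0854],[0,0,0,0,0.0854]]';python3 -c "
from h import *;rel(551,-268.5,170);cv2.imwrite('pics/top3.png',capture('top'));cv2.imwrite('pics/scene3.png',capture('scene'))
t=np.linspace(0,6.28,60)
im=cv2.imread('pics/scene3.png');cv2.imwrite('pics/s3.png',cv2.resize(im[80:260,100:300],None,fx=3,fy=3))"
```

```text
time_s: 11.4
eef_pos: [551.3, -267.1, 166.7]
ee_rot: [-0.009, 0.806, 0.592, -0.007]
force: [0.4, -0.9, -0.4]
grip_width: 1.003
time_s: 11.82
eef_pos: [406.2, -222.9, 222.7]
ee_rot: [0.003, 0.805, 0.593, -0.004]
force: [0.0, -1.5, 0.9]
grip_width: 0.996
time_s: 12.23
eef_pos: [336.0, -146.0, 225.5]
ee_rot: [0.006, 0.806, 0.592, -0.003]
force: [0.8, -0.2, 0.4]
grip_width: 1.003
t 12.2333 pos [ 336.  -146.   225.5] yaw 1.267 F [ 0.82 -0.23  0.4 ] g 1.003 shift mm [-51.9 241.4  57.7] tilt [-0.013  0.006 -1.   ]
```

View pics/top3.png

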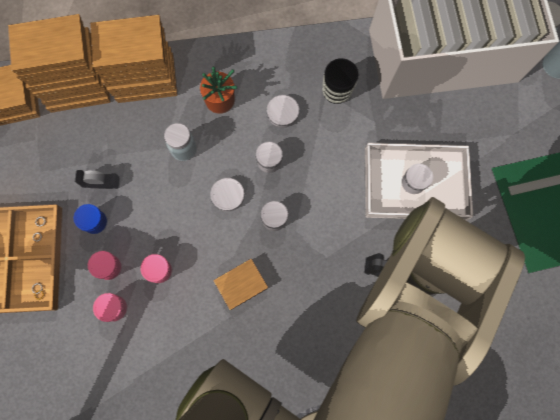

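View pics/s3.png

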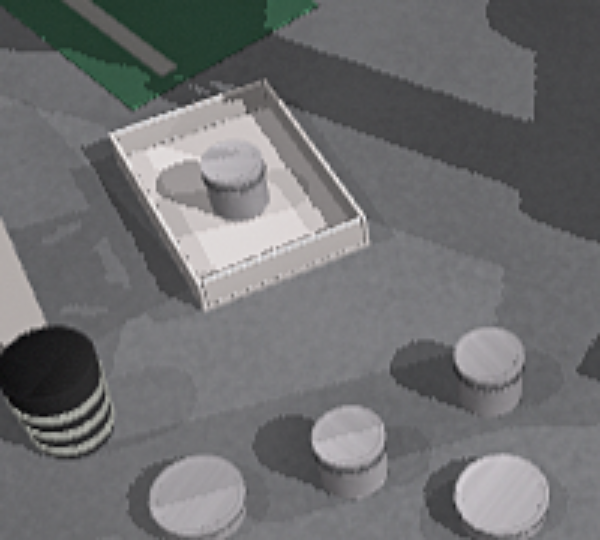

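The tin stands upright near the tray centre, with its lid at about (420,177) in the top view. The other two are unmoved at (270,154) and (274,214), and the arm is clear.

```bash
python3 -c "
from rig import finish_job;print(finish_job())"
```

```text
the job is handed in; nothing more can be done
None
```

The packed tin is standing upright near the centre of the white tray, and the job is handed in after about 12 s of robot time. `finish_job()` gave no verdict.

- **Finding it:** I located the three tins in two cameras, agreeing to about 2 mm. The first one I lifted, at (536, 309) mm, pulled about 5.1 N on the wrist, roughly 520 g. An empty tin would pull less than 1 N, so I did not need to lift the other two.
- **Setting it down:** I lowered it in 1 mm steps. The load began to come off the wrist and the arm stopped descending, with the fingertips at 20.6 mm, about where the floor should be. The last force reading before release was noisy, back at 5.4 N with the arm not moving. After release the force was near 0 N.
- **Last checks:** In the final top and side pictures the tin is upright inside the tray. Both untouched tins are upright where they started, and the gripper is open and clear of everything. I judged the final positions by eye and did not measure them again.

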